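Lay a standing strip magazine on its base against the hinged stop

ROBOT

A 7-joint arm with a two-finger parallel gripper is mounted at the origin on the work surface; the furniture and walls round the work are solid. World frame = base frame: x ahead of the robot, y to its left, z up, the work surface at z = 0. Lengths are in mm, angles in rad, forces in N, time in s.
With the tool pointing down it reaches from about 400 to 875 mm from the base axis. Payload 6.5 kg.
Tool frame: the origin (TCP) lies at the very end of the fingers, on their centre line; the grasp point (between the pads) lies 19 mm behind it; z points along the fingers, y is the line along which they close (so a half turn about z gives the same grasp; the last joint's range is limited). The gripper opens to 88 mm and grips with 3 to 60 N. Pads are 18 mm wide; open, the fingers measure 123 mm over their backs; the gripper's body (75 mm by 187 mm) begins 45 mm behind the grasp point.
Start: joints at [1.051, 0.536, -0.004, 1.538, 0.003, 1.067, -0.071], TCP at [284.945, -584.206, 238.716] pointing down, gripper open.
Joint ranges: [-2.7, 2.7], [-0.37, 2.16], [-1.27, 1.26], [0.24, 2.4], [-1.31, 4.45], [0.19, 1.91], [-2.76, 2.76]. Speed limits (rad/s): [2.39, 2.39, 3.14, 3.14, 3.14, 3.14, 3.14].

INTERFACE

Orientations are given as a unit quaternion [w, x, y, z].
In Python, from plant import ctrl gives the robot as it stands. The module is installed in compiled form; this text tells all that it offers.
- The arm moves only by the tool arm_command, never from a script. Its argument "steps" is a list of rows, each a list of 7 numbers: the shift along the tool's x, y, z in mm, then the turn, a rotation vector about the tool's x, y, z in degrees, then the gripper's target within -1 to 1 (shut at 1, half-way at 0, fully open at -1). In form: [[x, y, z, ax, ay, az, fingers], ...]. A call has 1 to 8 rows; each row shifts and turns the commanded pose from where the row before left it, along the tool's axes as they then stand; what a row does not reach is not made up. A row lasts 1/8 s, in which the tool goes at most 62.5 mm and 10.7 degrees, less where a joint would pass 70% of its speed; a pose out of reach is approached as far as the arm can. A call is refused whole if a number of a shift passes 62.5 or a number of a turn 10.7, either way. A call with a gripper value outside its range is refused whole. The fingers move at their own pace and stop on an object; "newtons" is the grip in N (left out, the last holds). Time passes only in rows, so rows that do not move let the fingers close. It gives the time, the measured TCP pose, the force, the opening and the grip force at its end, in the units of the state.
- ctrl.get_obs(): the state, without advancing time (a new reading comes with each control period).
- ctrl.snapshot(name): name is "scene" or "top" or "wrist"; returns (picture, depth): 480x640x3 uint8, red, green, blue; 480x640 float32, mm along the optical axis (not along the pixel's ray), 0 where there is no reading.
- ctrl.camera_info(name): a dict with "vertical_fov" (degrees; the focal length in pixels is half the picture's height over the tangent of half this angle, whatever the lens; pixels are square), "cx", "cy" (the principal point, pixels), "view" (4x4, takes a point from world to camera coordinates). Camera axes: x right, y down, z forward; pixel columns grow to the right and rows downward; lengths in mm; the calibration is good to about 2 mm. A picture is of the moment at which its call begins: read the wrist's pose just before it. camera_info takes no time and is no camera call; for the wrist camera it gives the pose at the moment of the call.
- ctrl.finish_job(): hands the job in; it is judged then, once.
The state is a dict: "time_s": time; "joints": joint angles; "joint_velocities": joint speeds; "tau": joint torques, N m; "tcp_pos": TCP position; "ee_rot": TCP orientation; "wrist_force": force on the tool from outside, world axes, zero at the start; "wrist_torque": the same for the moment, N m; "grip_width": opening from 0.0 (shut) to 1.0 (fully open); "finger_force": force on a finger pad.
Only numpy, scipy, OpenCV 4.12 (cv2) and the standard library are available. Lean on these libraries where they do the work, as an engineer would, in place of code of your own. Each camera call takes 0.05 s, during which the arm holds its last target. There are 200 camera calls.

TASK

The strip magazine stands on its end on the blue stand. Without gripping or lifting it, push it with the fingertips until its foot is against the hinged stop plate, still upright, then push its upper part so that it tips over towards the plate, and ease both down gently until the magazine lies level on its base on top of the folded-down plate. Leave the other things where they stand.

Things in the scene. Friction and masses are not known exactly. Their poses are not given: they have to be found in the camera images.
- magazine: White strip magazine, 0.22 kg, 100 x 50 x 62 mm along own x, y, z: four walls, open at both x ends. Origin: centre of its base (100 x 50 mm face); own z runs 62 mm to the back wall. It starts on end: own x up, origin 50 mm above the deck, base facing the stop plate 14 to 32 mm short of it. Pushed up to 45 mm above the deck it slides, high up it tips. Laid down: own z up, own x along the stand's x.
- stand: Blue stand, fixed. Origin on the table straight below the plate's hinge line; x points the way the magazine is to be laid, y along the hinge line, z up. A deck 16 mm high, 92 mm wide runs from x = -112 mm to the hinge line, x = 0; beyond (to x = 109 mm) is a recess 7 mm high for the folded plate. Hinge cheeks at y = +-39 to +-46 mm rise to 22 mm.
- stop_plate (a joint): Angle of the hinged stop plate; hinge line at x = 0 of the stand, 16 mm above the table. 0: upright, padded face in the plane x = 0; grows as it folds towards the stand's +x; 1.571: flat, face up, level with the deck, on its end stop. Starts at 0 to 0.15. Stiff, damped hinge (0.12 N m, 0.15 N m s/rad): it carries the leaning magazine, must be pushed down, and sinks slowly by itself only near the end.
- plate_top_edge (a point): Middle of the stop plate's free edge on its padded face, 90.5 mm from the hinge line. The plate is aluminium with a black pad, 66 mm wide, 90 mm long, 6 mm thick.
- flux_jar: Orange jar with black cap, diameter 48, height 50 mm, bystander; origin at the centre of its underside.
- oiler: White needle bottle with red nozzle, diameter 36, height 105 mm, bystander; origin at the centre of its underside.
- clips: Blue box of clips with a clear lid, 44 x 70 x 30 mm, bystander; origin at the centre of its underside.
- height_block: Grey setting block with a pin, 28 x 40 x 32 mm, bystander; origin at the centre of its underside.
Mind the look-alikes: they are no part of the job. What is shaped like the magazine but red is not meant.

How it is judged:
By the outcome, as a careful person would: the job done as asked, in the order asked, and still so for the second after the job is handed in, with the robot touching nothing.
It also fails if it takes over 48 s, if anything falls off the work surface, if the arm or the gripper's body presses on something with over 40 N, if the wrist force passes 120 N, or if a joint passes its speed limit or range.

## Working session

There is one attempt and no reset: what is moved stays moved. The work goes in short steps, Python scripts to look and compute and a tool call to move; the robot and the scene stay as the last step left them, time stands still between calls to the robot, and variables do not carry over. Pictures are saved under pics/ and viewed, at most 10 in all, crops included, and the job is handed in when it is done.

Besides the shell and the picture viewer there is one more tool, called after ">>>" by a JSON object that holds its "op" and its "data". arm_command: Moves the arm, as the interface text tells. Its arguments: {"type":"object","properties":{"steps":{"type":"array","items":{"type":"array","items":{"type":"number"}}},"newtons":{"type":"number"}},"required":["steps"]}

```bash
mkdir -p pics; cat > h.py <<'E'
import numpy as np, cv2
from plant import ctrl
def snap(n):
    info=ctrl.camera_info(n); im,d=ctrl.snapshot(n); return im,d,info
def pts(d,info):
    f=240/np.tan(np.radians(info["vertical_fov"])/2)
    v,u=np.mgrid[0:480,0:640]
    P=np.stack([(u-info["cx"])/f*d,(v-info["cy"])/f*d,d],-1)
    V=np.array(info["view"]); 
    return (P-V[:3,3])@V[:3,:3]
def save(n,im): cv2.imwrite("pics/"+n+".png",cv2.cvtColor(im,cv2.COLOR_RGB2BGR))
E
python3 - <<'E'
from h import *
for n in("scene","top"):
    im,d,i=snap(n); save(n+"1",im); np.savez(n+"1.npz",im=im,d=d,P=pts(d,i)); print(n,i)
print(ctrl.get_obs())
E
```

```text
scene {'vertical_fov': 51.293073852885804, 'cx': 317.595261635594, 'cy': 243.55520924219752, 'view': array([[-8.08047001e-01, -5.89095869e-01, -5.10885558e-03,
         3.44430118e+02],
       [-3.70182693e-01,  5.14477608e-01, -7.73484043e-01,
         3.70173958e+02],
       [ 4.58284646e-01, -6.23120251e-01, -6.33795184e-01,
         6.45910456e+02],
       [ 0.00000000e+00,  0.00000000e+00,  0.00000000e+00,
         1.00000000e+00]])}
top {'vertical_fov': 51.017988413095374, 'cx': 313.3099213848519, 'cy': 242.32708210693707, 'view': array([[ 2.74156548e-02, -9.99623497e-01,  1.11646395e-03,
        -1.65182238e+02],
       [-9.76313182e-01, -2.70161068e-02, -2.14668818e-01,
         5.50733296e+02],
       [ 2.14618157e-01,  4.79526775e-03, -9.76686261e-01,
         1.00910133e+03],
       [ 0.00000000e+00,  0.00000000e+00,  0.00000000e+00,
         1.00000000e+00]])}
{'time_s': 0.1, 'joints': array([ 1.05079932,  0.53707338, -0.00441992,  1.53873482,  0.00258775,
        1.06726794, -0.07118629]), 'joint_velocities': array([ 0.00167346, -0.00165899,  0.00024539, -0.00197041, -0.00182908,
       -0.00055795,  0.0009758 ]), 'tau': array([ 1.81417257e-03, -5.72080564e+01,  9.93361138e-01, -2.52232432e+01,
       -5.62553317e-02,  1.33820245e-02,  5.19076366e-05]), 'tcp_pos': array([ 284.70086747, -583.74970713,  237.95328193]), 'ee_rot': array([-7.05799622e-04,  9.74361391e-01,  2.24987407e-01, -2.18651018e-04]), 'wrist_force': array([-0.32579787,  0.71411293,  0.32861455]), 'wrist_torque': array([-0.00578486, -0.0076737 ,  0.0100049 ]), 'finger_force': 0.0, 'grip_width': 1.0006870856177046}
```

View pics/scene1.png

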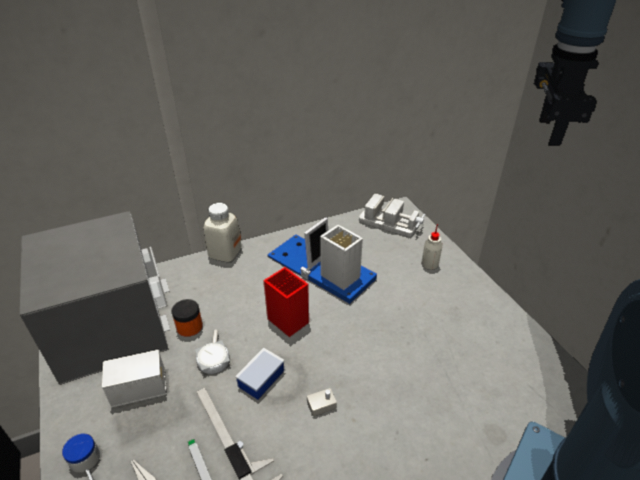

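View pics/top1.png

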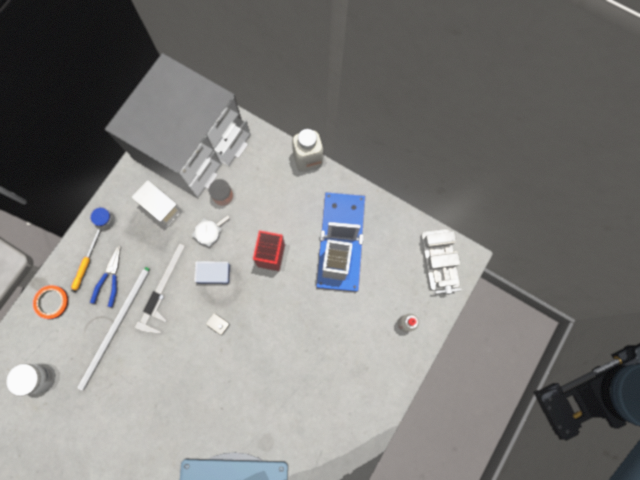

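The white magazine on the blue stand is at top (338,258) and scene (341,258). The red box at top (268,250) and scene (287,302) is only a look-alike. The plate is at top (344,231), and the stand's +x points up in the top image, which is away from the robot.

```bash
cat > m.py <<'E'
from h import *
def measure(im,P,verbose=True):
    hsv=cv2.cvtColor(im,cv2.COLOR_RGB2HSV)
    roi=np.zeros(im.shape[:2],bool); roi[185:300,305:375]=1
    z=P[...,2]
    blue=(cv2.inRange(hsv,(100,120,60),(125,255,255))>0)&roi
    r={}
    deck=blue&(abs(z-16)<4); rec=blue&(abs(z-7)<4)
    A=P[blue&(z<20)][:,:2]
    (c,s,a)=cv2.minAreaRect(A.astype(np.float32)); r['stand']=(c,s,a)
    box=cv2.boxPoints((c,s,a)); r['box']=box
    r['deckz']=np.median(z[deck]); r['recz']=np.median(z[rec])
    m=roi&(abs(z-116)<5)&(hsv[...,1]<60)&(hsv[...,2]>110)
    r['mag']=cv2.minAreaRect(P[m][:,:2].astype(np.float32)); r['magz']=np.median(z[m]); r['n']=m.sum()
    return r
E
python3 - <<'E'
from m import *
D=np.load("top1.npz"); im,P=D['im'],D['P']
for k,v in measure(im,P).items(): print(k,v)
for row in range(215,245,3): print(row,np.round(P[row,344],0), im[row,344])
s=np.load("scene1.npz"); a=cv2.resize(im[185:300,305:375],None,fx=5,fy=5,interpolation=2); b=cv2.resize(s['im'][205:305,250:385],None,fx=3,fy=5.75)[:575]
b=cv2.resize(s['im'][205:305,255:385],(440,338)); b=np.vstack([b,np.zeros((575-338,440,3),np.uint8)])
save("crop1",np.hstack([a,b]))
E
```

```text
stand ((572.1716918945312, -210.70870971679688), (88.55484008789062, 219.59385681152344), 86.34963989257812)
box [[ 459.7785  -247.90578]
 [ 678.9268  -261.8868 ]
 [ 684.5649  -173.51164]
 [ 465.41656 -159.53061]]
deckz 15.73467277237039
recz 6.879798958841564
mag ((515.2291259765625, -199.135986328125), (49.82550048828125, 62.37863540649414), 82.71318817138672)
magz 115.1562749033697
n 260
215 [ 632. -217.    6.] [111 148 224]
218 [ 625. -217.    6.] [108 146 223]
221 [ 618. -218.    6.] [107 146 223]
224 [ 585. -212.  105.] [236 236 242]
227 [ 580. -212.  100.] [121 121 125]
230 [ 580. -214.   76.] [79 81 87]
233 [ 577. -215.   61.] [76 78 83]
236 [ 576. -216.   36.] [75 76 82]
239 [ 577. -218.    4.] [ 86  96 120]
242 [ 567. -218.   17.] [191 198 212]
```

View pics/crop1.png

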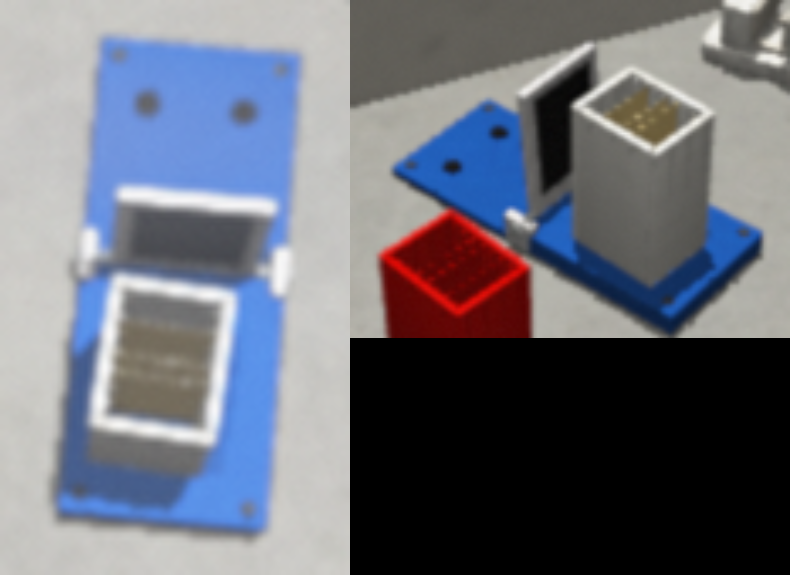

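The crop shows the white magazine standing on end on the blue deck, with the black-padded plate leaning slightly away behind it. The red look-alike stands apart on the table. The magazine is about 8 mm off-centre towards +y and yawed about 3.6°. I'll centre it first with a low side push, starting with the transit.

```bash
cat >> h.py <<'E'
from scipy.spatial.transform import Rotation as R
O=np.array([573.7,-210.8,0]); HS=-3.65
B=R.from_euler('z',HS,degrees=True).as_matrix()
def w(x,y,z): return O+B@np.array([x,y,z])
def st(p): return B.T@(np.array(p)-O)
def want(head,tilt): # heading of tool x rel. to stand x; tilt about tool y (deg)
    return R.from_euler('z',HS+head,degrees=True)*R.from_euler('x',180,degrees=True)*R.from_euler('y',tilt,degrees=True)
def plan(p,head,tilt):
    o=ctrl.get_obs(); q=o['ee_rot']; r=R.from_quat([*q[1:],q[0]]); t=want(head,tilt)
    print('turn (tool,deg)',np.round((r.inv()*t).as_rotvec(degrees=True),2),'then shift in new frame',np.round(t.inv().apply(p-o['tcp_pos']),1))
    print('stand tcp',np.round(st(o['tcp_pos']),1),'F',np.round(B.T@o['wrist_force'],2),'t',o['time_s'], 'zaxis in stand',np.round(B.T@r.as_matrix()[:,2],3))
E
python3 - <<'E'
from h import *
D=np.load("top1.npz");P=D['P'];h=cv2.cvtColor(D['im'],cv2.COLOR_RGB2HSV)
m=(h[...,1]>150)&((h[...,0]<6)|(h[...,0]>174)); m[:,:240]=0;m[:,300:]=0
q=P[m]; q=q[q[:,2]>80]; print('red',q.min(0),q.max(0))
print('mag',st([515.2,-199.1,0]))
plan(w(-59,54,200),90,0)
E
```

```text
red [ 325.64528887 -155.08028753   83.79848632] [ 559.30087118  -30.3918671  1103.9850879 ]
mag [-59.1261747    7.95207304   0.        ]
turn (tool,deg) [-8.000e-02 -4.000e-02 -6.035e+01] then shift in new frame [444.6 205.7  38. ]
stand tcp [-264.7 -390.6  238. ] F [-0.37  0.69  0.33] t 0.1 zaxis in stand [-0.001  0.001 -1.   ]
```

>>> {"op": "arm_command", "data": {"steps": [[0,0,0,0,0,-10.06,1],[0,0,0,0,0,-10.06,1],[0,0,0,0,0,-10.06,1],[0,0,0,0,0,-10.06,1],[0,0,0,0,0,-10.06,1],[0,0,0,0,0,-10.06,1]], "newtons": 20}}

```text
time_s: 0.85
tcp_pos: [284.7, -583.9, 238.2]
ee_rot: [-0.0, 0.727, 0.686, 0.0]
wrist_force: [0.5, -0.4, -0.4]
grip_width: 0.339
finger_force: 0.0
```

>>> {"op": "arm_command", "data": {"steps": [[55,26,0,0,0,0,1],[55,26,0,0,0,0,1],[55,26,0,0,0,0,1],[55,26,0,0,0,0,1],[55,26,0,0,0,0,1],[55,26,0,0,0,0,1],[55,25,0,0,0,0,1],[55,25,0,0,0,0,1]]}}

```text
time_s: 1.85
tcp_pos: [518.9, -156.5, 238.6]
ee_rot: [-0.0, 0.729, 0.684, -0.0]
wrist_force: [0.8, -0.5, 1.0]
grip_width: 0.005
finger_force: 0.0
```

```bash
python3 - <<'E'
from h import *
plan(w(-59,56,50),90,-10)
plan(w(-59,56,50),90,0)
print(np.round(ctrl.get_obs()['joints'],2),ctrl.get_obs()['grip_width'])
E
```

```text
turn (tool,deg) [-0.02 -9.99 -0.  ] then shift in new frame [ 37.9  -0.8 184.8]
stand tcp [-58.2  50.7 238.6] F [ 0.87 -0.46  0.97] t 1.85 zaxis in stand [-0. -0. -1.]
turn (tool,deg) [-0.02  0.01 -0.  ] then shift in new frame [  5.3  -0.8 188.6]
stand tcp [-58.2  50.7 238.6] F [ 0.87 -0.46  0.97] t 1.85 zaxis in stand [-0. -0. -1.]
[ 0.53  0.38 -0.41  1.81  0.18  0.99 -0.01] 0.004752529774203904
```

>>> {"op": "arm_command", "data": {"steps": [[0,0,0,0,-10,0,1],[19,0,60,0,0,0,1],[19,0,60,0,0,0,1],[0,0,40,0,0,0,1],[0,0,25,0,0,0,1],[0,0,0,0,0,0,1]]}}

```text
time_s: 2.6
tcp_pos: [517.0, -153.0, 49.1]
ee_rot: [0.058, 0.726, 0.682, -0.065]
wrist_force: [-0.3, -0.8, -0.3]
grip_width: 0.001
finger_force: 0.0
```

```bash
python3 - <<'E'
from h import *
plan(w(-59,56,50),90,-10)
im,d,i=snap("scene"); save("scene2",im[180:340,220:420].repeat(3,0).repeat(3,1))
E
```

```text
turn (tool,deg) [-0.24 -0.    0.04] then shift in new frame [ 1.7  1.2 -1.3]
stand tcp [-60.2  54.1  49.1] F [-0.2  -0.85 -0.33] t 2.6 zaxis in stand [-0.004 -0.174 -0.985]
```

View pics/scene2.png

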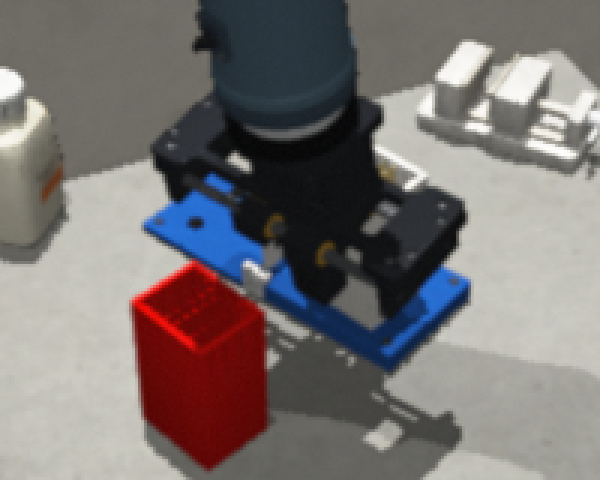

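The gripper stands at the magazine's +y side, clear of the red box (crop 200,360) and the plate. Now the slow side push.

>>> {"op": "arm_command", "data": {"steps": [[-4,0,0.7,0,0,0,1],[-4,0,0.7,0,0,0,1],[-2,0,0.35,0,0,0,1],[-2,0,0.35,0,0,0,1],[-2,0,0.35,0,0,0,1],[-2,0,0.35,0,0,0,1],[-2,0,0.35,0,0,0,1],[-1.5,0,0.3,0,0,0,1]]}}

```text
time_s: 3.65
tcp_pos: [517.5, -172.8, 50.7]
ee_rot: [0.06, 0.726, 0.682, -0.064]
wrist_force: [-0.7, 2.9, 2.5]
grip_width: 0.006
finger_force: 1.6
```

>>> {"op": "arm_command", "data": {"steps": [[0,0,0,0,0,0,1],[5,0,-0.9,0,0,0,1],[20,0,-30,0,0,0,1],[20,0,-50,0,0,0,1],[0,0,-50,0,0,0,1],[0,0,0,0,0,0,1]]}}

```text
time_s: 4.4
tcp_pos: [524.2, -105.3, 175.2]
ee_rot: [0.062, 0.726, 0.682, -0.062]
wrist_force: [1.4, -0.2, -1.0]
grip_width: 0.005
finger_force: 0.0
```

```bash
python3 - <<'E'
from m import *
im,d,i=snap("top"); save("top2",im[170:310,280:400].repeat(4,0).repeat(4,1)); P=pts(d,i); r=measure(im,P)
print(r['mag'],r['magz'],r['n'],st([*r['mag'][0],0]))
plan(w(-115,0,180),0,20)
E
```

```text
((515.1151123046875, -209.27066040039062), (50.13226318359375, 62.50040054321289), 86.0212173461914) 114.76395004534001 257 [-58.56341133  -2.20336079   0.        ]
turn (tool,deg) [-7.76 23.43 90.52] then shift in new frame [-51.4 101.2 -26.1]
stand tcp [-57.7 101.2 173.1] F [-0.19 -0.36  0.11] t 4.45 zaxis in stand [ 0.003 -0.175 -0.985]
```

View pics/top2.png

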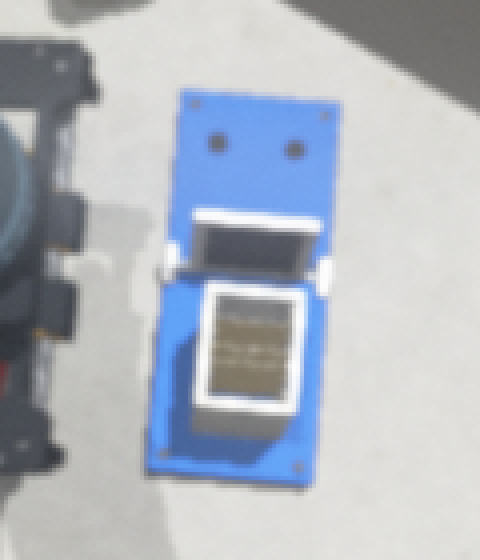

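Centred and aligned: y is −2 mm, yaw is within 0.4° of the stand, and it is still upright at crop (252,345). Next I go round behind it.

>>> {"op": "arm_command", "data": {"steps": [[0,0,0,0,10,0,1],[0,0,0,0,0,10,1],[0,0,0,0,0,10,1],[0,0,0,0,0,10,1],[0,0,0,0,0,10,1],[0,0,0,0,0,10,1],[0,0,0,0,0,10,1],[0,0,0,0,0,10,1]]}}

```text
time_s: 5.45
tcp_pos: [520.2, -106.7, 170.0]
ee_rot: [-0.0, 0.99, 0.139, -0.002]
wrist_force: [-0.5, -0.6, 0.8]
grip_width: 0.009
finger_force: 0.0
```

>>> {"op": "arm_command", "data": {"steps": [[0,0,0,0,0,10,1],[0,0,0,0,0,10,1],[-32,52,0,0,0,0,1],[-32,51,0,0,0,0,1],[0,0,0,0,10,0,1],[0,0,0,0,10,0,1],[0,0,0,0,0,0,1]]}}

```text
time_s: 6.32
tcp_pos: [445.9, -205.2, 169.2]
ee_rot: [0.005, 0.985, -0.034, 0.17]
wrist_force: [-0.8, -0.7, -0.4]
grip_width: 0.005
finger_force: 0.0
```

```bash
python3 - <<'E'
from h import *
plan(w(-115,-2,46),0,20)
E
```

```text
turn (tool,deg) [-0.02  0.4  -0.33] then shift in new frame [-30.1  -0.5 120.1]
stand tcp [-127.9   -2.5  169.2] F [-0.77 -0.76 -0.36] t 6.325 zaxis in stand [ 0.335  0.    -0.942]
```

>>> {"op": "arm_command", "data": {"steps": [[-15,0,45,0,0,0,1],[-15,0,45,0,0,0,1],[0,0,20,0,0,0,1],[0,0,10,0,0,0,1],[5.6,0,2.1,0,0,0,1],[5.6,0,2.1,0,0,0,1],[1.9,0,0.7,0,0,0,1],[1.9,0,0.7,0,0,0,1]]}}

```text
time_s: 7.32
tcp_pos: [473.9, -197.0, 87.1]
ee_rot: [-0.009, 0.985, -0.031, 0.167]
wrist_force: [-0.4, -0.7, -0.1]
grip_width: 0.006
finger_force: 0.0
```

>>> {"op": "arm_command", "data": {"steps": [[1.9,0,0.7,0,0,0,1],[1.9,0,0.7,0,0,0,1],[1.9,0,0.7,0,0,0,1],[1.9,0,0.7,0,0,0,1],[1.9,0,0.7,0,0,0,1],[1.9,0,0.7,0,0,0,1],[1.9,0,0.7,0,0,0,1]]}}

```text
time_s: 8.2
tcp_pos: [487.9, -197.7, 86.6]
ee_rot: [-0.009, 0.985, -0.031, 0.167]
wrist_force: [-2.6, -0.2, 2.6]
grip_width: 0.005
finger_force: 1.5
```

```bash
python3 - <<'E'
from h import *
plan(w(-70.5,-2,46),0,20)
E
```

```text
turn (tool,deg) [-1.67  0.82 -0.22] then shift in new frame [ 1.1  9.6 43.6]
stand tcp [-86.4   7.6  86.6] F [-2.61 -0.38  2.64] t 8.2 zaxis in stand [ 0.328  0.029 -0.944]
```

The descent fell short (z 87 instead of 46), so this push was too high. I'll back off and check.

>>> {"op": "arm_command", "data": {"steps": [[-3,0,-1,0,0,0,1],[-10,0,-3.5,0,0,0,1],[-15,0,-5,0,0,0,1],[0,0,-15,0,0,0,1]]}}

```text
time_s: 8.7
tcp_pos: [451.0, -195.9, 99.7]
ee_rot: [-0.01, 0.986, -0.032, 0.166]
wrist_force: [0.0, -0.3, -0.3]
grip_width: 0.003
finger_force: 0.0
```

```bash
python3 - <<'E'
from m import *
im,d,i=snap("top"); P=pts(d,i); r=measure(im,P); print(r['mag'],r['magz'],st([*r['mag'][0],0]))
print(np.round(ctrl.get_obs()['joints'],2))
plan(w(-115,-2,90),0,20)
im2,d,i=snap("scene"); 
save("both3",np.hstack([im[170:310,270:400].repeat(3,0).repeat(3,1),im2[180:320,250:385].repeat(3,0).repeat(3,1)]))
E
```

```text
((515.1489868164062, -208.91163635253906), (49.91217041015625, 63.12625503540039), 86.66658020019531) 115.33518305223117 [-58.55246152  -1.8429085    0.        ]
[ 0.28  0.41  0.16  2.29 -0.98  0.25 -0.29]
turn (tool,deg) [-1.66  0.82 -0.32] then shift in new frame [ 3.2  8.6 13.4]
stand tcp [-122.6    6.6  101.5] F [ 0.18 -0.48  1.31] t 8.75 zaxis in stand [ 0.328  0.029 -0.944]
```

View pics/both3.png

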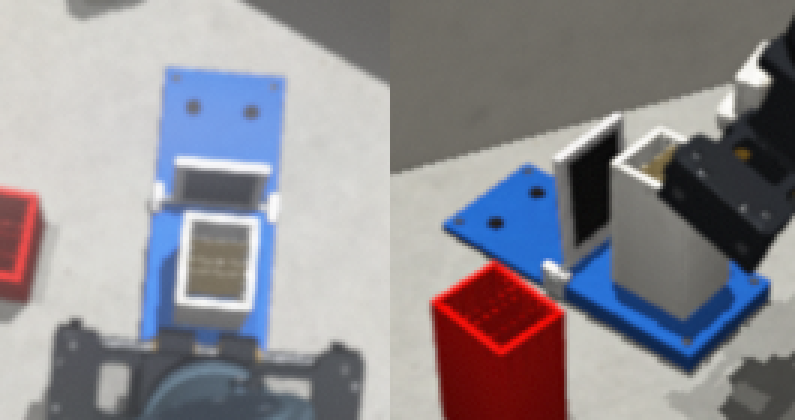

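The magazine (left crop 215,258) still stands upright at the same place. The arm ran into its J6 range at 20° tilt, so I'll use a smaller tilt.

>>> {"op": "arm_command", "data": {"steps": [[0,0,-20,0,0,0,1],[0,0,0,-1.6,-10.5,-0.3,1],[0,0,0,0,0,0,1]]}}

```text
time_s: 9.18
tcp_pos: [452.3, -191.0, 117.1]
ee_rot: [-0.009, 0.994, -0.024, 0.107]
wrist_force: [0.3, 0.2, 0.2]
grip_width: 0.003
finger_force: 0.0
```

```bash
python3 - <<'E'
from h import *
plan(w(-118,-2,51),0,8)
print(np.round(ctrl.get_obs()['joints'],2))
E
```

```text
turn (tool,deg) [-1.45 -4.29  0.81] then shift in new frame [-4.9 14.  66.1]
stand tcp [-122.4   12.   117.1] F [0.32 0.25 0.25] t 9.175 zaxis in stand [ 0.213  0.026 -0.977]
[-0.    0.42  0.45  2.22 -0.68  0.43 -0.62]
```

>>> {"op": "arm_command", "data": {"steps": [[0,0,0,-1.45,-4.3,0.8,1],[0,0,0,0,0,0,1],[-2,7,10,0,0,0,1],[-2,7,10,0,0,0,1],[0,0,10,0,0,0,1],[0,0,0,0,0,0,1]]}}

```text
time_s: 9.93
tcp_pos: [447.2, -206.6, 85.7]
ee_rot: [0.001, 0.997, -0.036, 0.068]
wrist_force: [-1.4, 1.4, 0.6]
grip_width: 0.005
finger_force: 0.0
```

```bash
python3 - <<'E'
from h import *
plan(w(-118,-2,51),0,8)
print(np.round(ctrl.get_obs()['joints'],2))
E
```

```text
turn (tool,deg) [-0.15  0.2  -0.53] then shift in new frame [ 3.6 -1.9 35.5]
stand tcp [-126.5   -3.9   85.7] F [-1.5   1.35  0.57] t 9.925 zaxis in stand [ 0.136  0.003 -0.991]
[-0.01  0.51  0.47  2.17 -0.65  0.45 -0.67]
```

Tracking is good now, so I'll descend.

>>> {"op": "arm_command", "data": {"steps": [[1,-1,10,0,0,-0.5,1],[1,-1,10,0,0,0,1],[1,0,10,0,0,0,1],[0,0,5,0,0,0,1],[0,0,0,0,0,0,1]]}}

```text
time_s: 10.55
tcp_pos: [455.9, -205.1, 51.8]
ee_rot: [0.002, 0.997, -0.031, 0.068]
wrist_force: [-0.3, 0.3, -0.3]
grip_width: 0.005
finger_force: 0.0
```

```bash
python3 - <<'E'
from h import *
plan(w(-102,-2,51),0,8)
print(np.round(ctrl.get_obs()['joints'],2))
E
```

```text
turn (tool,deg) [-0.07  0.22  0.04] then shift in new frame [15.7  0.2  3. ]
stand tcp [-117.9   -1.8   51.8] F [-0.31  0.25 -0.27] t 10.55 zaxis in stand [ 0.135  0.001 -0.991]
[ 0.05  0.58  0.39  2.16 -0.72  0.39 -0.61]
```

>>> {"op": "arm_command", "data": {"steps": [[5,0,0.8,0,0,0,1],[5,0,0.7,0,0,0,1],[4,0,0.6,0,0,0,1],[2.5,0,0.4,0,0,0,1],[2.5,0,0.4,0,0,0,1],[2.5,0,0.4,0,0,0,1],[2.5,0,0.4,0,0,0,1],[2.5,0,0.4,0,0,0,1]]}}

```text
time_s: 11.55
tcp_pos: [482.6, -206.9, 51.7]
ee_rot: [0.002, 0.997, -0.031, 0.068]
wrist_force: [-2.7, -1.1, 2.9]
grip_width: 0.003
finger_force: 1.4
```

```bash
python3 - <<'E'
from m import *
plan(w(-71,-2,51),0,8)
im,d,i=snap("top"); P=pts(d,i); r=measure(im,P); print(r['mag'],r['magz'],st([*r['mag'][0],0]))
E
```

```text
turn (tool,deg) [-0.07  0.21  0.03] then shift in new frame [19.9  0.1  3.5]
stand tcp [-91.1  -1.9  51.7] F [-2.61 -1.27  2.88] t 11.55 zaxis in stand [ 0.136  0.001 -0.991]
((549.1323852539062, -196.47622680664062), (16.63638687133789, 35.8530387878418), 33.31892013549805) 115.6571944105984 [-25.42965265  12.7307085    0.        ]
```

>>> {"op": "arm_command", "data": {"steps": [[2.5,0,0.4,0,0,0,1],[2.5,0,0.4,0,0,0,1],[2.5,0,0.4,0,0,0,1],[2.5,0,0.4,0,0,0,1],[2,0,0.3,0,0,0,1],[2,0,0.3,0,0,0,1]]}}

```text
time_s: 12.35
tcp_pos: [497.1, -207.7, 51.5]
ee_rot: [0.002, 0.997, -0.031, 0.068]
wrist_force: [-3.2, 1.0, 3.1]
grip_width: 0.0
finger_force: 1.7
```

```bash
cat >> m.py <<'E'
def front():
    im,d,i=snap("top"); P=pts(d,i); hsv=cv2.cvtColor(im,cv2.COLOR_RGB2HSV)
    roi=np.zeros(d.shape,bool); roi[205:290,310:370]=1
    S=(P-O)@B
    m=roi&(P[...,2]>107)&(P[...,2]<125)&(hsv[...,1]<60)&(hsv[...,2]>110)&(abs(S[...,1])<32)&(S[...,0]>-110)
    q=S[m]; print('rim x',np.round(np.percentile(q[:,0],[1,5,50,95,99]),1),'y',np.round(np.percentile(q[:,1],[2,98]),1),'z',np.round(np.percentile(q[:,2],[5,50,95]),1),len(q))
    A=np.c_[q[:,:2],np.ones(len(q))]; print('plane',np.round(np.linalg.lstsq(A,q[:,2],rcond=None)[0],3))
    m=roi&(S[...,0]>-2)&(S[...,0]<40)&(abs(S[...,1])<28)&(P[...,2]>30)&(P[...,2]<100)
    q=S[m]; print('plate slope dx/dz,x at z16',np.round(np.polyfit(q[:,2]-16,q[:,0],1),3),len(q))
E
python3 - <<'E'
from m import *
plan(w(-71,-2,51),0,8); front()
E
```

```text
turn (tool,deg) [-0.07  0.18  0.05] then shift in new frame [5.5 0.2 1.3]
stand tcp [-76.6  -1.8  51.5] F [-3.23  0.81  3.07] t 12.35 zaxis in stand [ 0.136  0.001 -0.991]
rim x [-21.3 -18.3  -7.7  11.   11.7] y [-20.6  23.9] z [107.4 114.6 118.4] 58
plane [-3.0900e-01  6.0000e-03  1.1136e+02]
plate slope dx/dz,x at z16 [0.067 1.004] 84
```

>>> {"op": "arm_command", "data": {"steps": [[1.5,0,0.2,0,0,0,1],[1.5,0,0.2,0,0,0,1],[1,0,0.15,0,0,0,1],[0,0,0,0,0,0,1]]}}

```text
time_s: 12.9
tcp_pos: [501.3, -208.0, 51.5]
ee_rot: [0.002, 0.997, -0.031, 0.068]
wrist_force: [-1.8, 0.3, 1.5]
grip_width: 0.003
finger_force: 1.0
```

>>> {"op": "arm_command", "data": {"steps": [[1,0,0.15,0,0,0,1],[0,0,0,0,0,0,1]]}}

```text
time_s: 13.15
tcp_pos: [502.1, -208.0, 51.5]
ee_rot: [0.002, 0.997, -0.031, 0.068]
wrist_force: [-2.2, 0.8, 1.4]
grip_width: -0.0
finger_force: 1.3
```

```bash
python3 - <<'E'
from m import *
plan(w(-71,-2,51),0,8); front()
E
```

```text
turn (tool,deg) [-0.07  0.18  0.05] then shift in new frame [0.6 0.2 0.6]
stand tcp [-71.7  -1.8  51.5] F [-2.26  0.66  1.39] t 13.15 zaxis in stand [ 0.136  0.001 -0.991]
rim x [-13.9 -11.7  -2.7  10.8  11.4] y [-0.6 30. ] z [107.4 113.5 117.3] 50
plane [-3.59000e-01 -1.80000e-02  1.12309e+02]
plate slope dx/dz,x at z16 [0.077 0.606] 45
```

>>> {"op": "arm_command", "data": {"steps": [[1,0,0.15,0,0,0,1],[0,0,0,0,0,0,1]]}}

```text
time_s: 13.45
tcp_pos: [503.2, -208.1, 51.5]
ee_rot: [0.002, 0.997, -0.031, 0.068]
wrist_force: [-2.4, -0.0, 2.0]
grip_width: 0.003
finger_force: 1.3
```

>>> {"op": "arm_command", "data": {"steps": [[1,0,0.15,0,0,0,1],[0,0,0,0,0,0,1]]}}

```text
time_s: 13.7
tcp_pos: [503.5, -208.1, 51.4]
ee_rot: [0.001, 0.997, -0.031, 0.068]
wrist_force: [-5.0, 0.3, 3.0]
grip_width: 0.001
finger_force: 2.4
```

```bash
python3 - <<'E'
from m import *
plan(w(-71,-2,51),0,8); front()
E
```

```text
turn (tool,deg) [-0.08  0.23  0.04] then shift in new frame [-0.9  0.2  0.3]
stand tcp [-70.2  -1.8  51.4] F [-4.97 -0.05  3.02] t 13.7 zaxis in stand [ 0.135  0.001 -0.991]
rim x [-11.7 -10.1  -2.5   9.    9.2] y [ 3.  28.8] z [107.3 114.6 117.8] 36
plane [ -0.465  -0.123 114.886]
plate slope dx/dz,x at z16 [0.067 1.166] 35
```

Force doubled and the motion stalled, so the foot is against the plate. I'll back off, rise and verify.

>>> {"op": "arm_command", "data": {"steps": [[-3,0,-0.4,0,0,0,1],[-12,0,-1.6,0,0,0,1],[-15,0,-2,0,0,0,1],[0,0,-20,0,0,0,1],[0,0,-30,0,0,0,1],[0,0,0,0,-7.8,0,1],[0,0,0,0,0,0,1]]}}

```text
time_s: 14.62
tcp_pos: [468.8, -205.6, 101.1]
ee_rot: [0.0, 1.0, -0.03, 0.001]
wrist_force: [-0.2, 0.2, -0.8]
grip_width: 0.005
finger_force: 0.0
```

```bash
python3 - <<'E'
from m import *
plan(w(-76,-2,102),0,0); front()
im,d,i=snap("top");im2,d2,i=snap("scene"); 
save("both4",np.hstack([im[170:310,270:400].repeat(3,0).repeat(3,1),im2[180:320,250:385].repeat(3,0).repeat(3,1)]))
E
```

```text
turn (tool,deg) [ 0.   -0.17  0.22] then shift in new frame [29.   0.5 -0.9]
stand tcp [-105.    -1.5  101.1] F [-0.18  0.21 -0.76] t 14.625 zaxis in stand [ 0.003 -0.    -1.   ]Traceback (most recent call last):
  File "<stdin>", line 2, in <module>
  File "m.py", line 21, in front
    q=S[m]; print('rim x',np.round(np.percentile(q[:,0],[1,5,50,95,99]),1),'y',np.round(np.percentile(q[:,1],[2,98]),1),'z',np.round(np.percentile(q[:,2],[5,50,95]),1),len(q))
                                   ~~~~~~~~~~~~~^^^^^^^^^^^^^^^^^^^^^^^
    return _quantile_unchecked(
        a, q, axis, out, overwrite_input, method, keepdims, weights)
    return _ureduce(a,
                    func=_quantile_ureduce_func,
    ...<5 lines>...
                    overwrite_input=overwrite_input,
                    method=method)
    r = func(a, **kwargs)
    result = _quantile(arr,
                       quantiles=q,
    ...<2 lines>...
                       out=out,
                       weights=wgt)
    slices_having_nans = np.isnan(arr[-1, ...])
                                  ~~~^^^^^^^^^
IndexError: index -1 is out of bounds for axis 0 with size 0
```

```bash
python3 - <<'E'
from m import *
im,d,i=snap("top");im2,d2,i=snap("scene"); 
save("both4",np.hstack([im[170:310,270:400].repeat(3,0).repeat(3,1),im2[180:320,250:385].repeat(3,0).repeat(3,1)]))
E
```

```text
(no output)
```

View pics/both4.png

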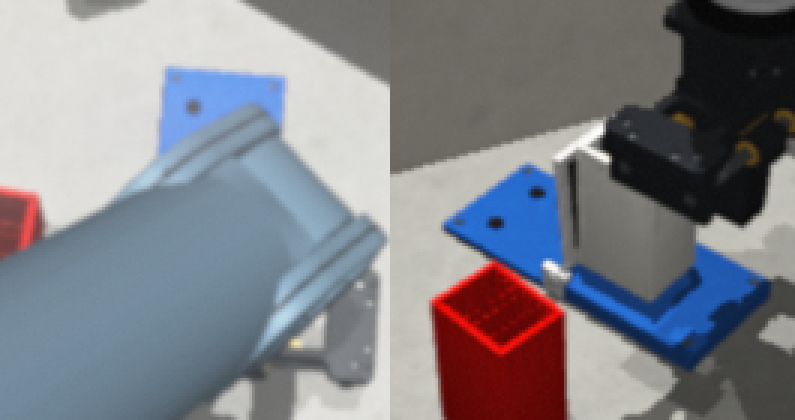

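The scene half shows the magazine upright at (640,230) with its foot at the plate and the hinge cheek (556,278). The top view is blocked by the arm. Next I plan the tipping arc, with contact 86 mm up the back wall.

```bash
cat > arc.py <<'E'
import numpy as np
def tcp(t,h=86):
    t=np.radians(t); return np.array([h*np.sin(t)-62*np.cos(t)-9, 16+h*np.cos(t)+62*np.sin(t)])
E
python3 - <<'E'
from arc import *
for t in range(0,88,8): 
    d=(tcp(t+8)-tcp(t))/4; print(t,'->',t+8,'per row x',round(d[0],2),'zt',round(-d[1],2),'end',np.round(tcp(t+8),1))
E
```

```text
0 -> 8 per row x 3.14 zt -1.95 end [-58.4 109.8]
8 -> 16 per row x 3.38 zt -1.49 end [-44.9 115.8]
16 -> 24 per row x 3.56 zt -1.01 end [-30.7 119.8]
24 -> 32 per row x 3.66 zt -0.5 end [-16.  121.8]
32 -> 40 per row x 3.7 zt 0.01 end [ -1.2 121.7]
40 -> 48 per row x 3.66 zt 0.53 end [ 13.4 119.6]
48 -> 56 per row x 3.55 zt 1.03 end [ 27.6 115.5]
56 -> 64 per row x 3.37 zt 1.52 end [ 41.1 109.4]
64 -> 72 per row x 3.13 zt 1.97 end [ 53.6 101.5]
72 -> 80 per row x 2.82 zt 2.39 end [64.9 92. ]
80 -> 88 per row x 2.46 zt 2.76 end [74.8 81. ]
```

>>> {"op": "arm_command", "data": {"steps": [[10,0.3,0,0,0,0.2,1],[10,0.2,-0.5,0,0,0,1],[8,0,-0.5,0,0,0,1],[4,0,0,0,0,0,1],[0,0,0,0,0,0,1]]}}

```text
time_s: 15.4
tcp_pos: [499.2, -208.5, 101.8]
ee_rot: [-0.0, 0.999, -0.033, 0.0]
wrist_force: [-0.4, 0.2, -0.3]
grip_width: 0.009
finger_force: 0.0
```

```bash
python3 - <<'E'
from h import *
plan(w(-71,-2,102),0,0)
E
```

```text
turn (tool,deg) [-0.05 -0.02 -0.12] then shift in new frame [ 3.5 -0.4 -0.2]
stand tcp [-74.5  -2.4 101.8] F [-0.41  0.18 -0.32] t 15.4 zaxis in stand [ 0.     0.001 -1.   ]
```

>>> {"op": "arm_command", "data": {"steps": [[2,0,0,0,0,0,1],[2,0,0,0,0,0,1],[3.1,0,-1.9,0,0,0,1],[3.1,0,-1.9,0,0,0,1],[3.1,0,-1.9,0,0,0,1],[3.1,0,-1.9,0,0,0,1]]}}

```text
time_s: 16.15
tcp_pos: [515.1, -209.4, 109.4]
ee_rot: [-0.001, 0.999, -0.033, -0.0]
wrist_force: [-1.4, 1.7, -0.8]
grip_width: 0.002
finger_force: 0.8
```

```bash
python3 - <<'E'
from h import *
plan(w(-58.4,-2,109.8),0,0)
E
```

```text
turn (tool,deg) [-0.08  0.03 -0.14] then shift in new frame [ 0.2 -0.3 -0.4]
stand tcp [-58.6  -2.3 109.4] F [-1.49  1.57 -0.8 ] t 16.15 zaxis in stand [-0.     0.001 -1.   ]
```

>>> {"op": "arm_command", "data": {"steps": [[3.4,0,-1.5,0,0,0,1],[3.4,0,-1.5,0,0,0,1],[3.4,0,-1.5,0,0,0,1],[3.4,0,-1.5,0,0,0,1],[3.6,0,-1,0,0,0,1],[3.6,0,-1,0,0,0,1],[3.6,0,-1,0,0,0,1],[3.6,0,-1,0,0,0,1]]}}

```text
time_s: 17.15
tcp_pos: [543.6, -211.4, 119.6]
ee_rot: [-0.0, 0.999, -0.033, 0.0]
wrist_force: [-1.0, 1.0, 0.2]
grip_width: 0.002
finger_force: 0.9
```

```bash
python3 - <<'E'
from h import *
plan(w(-30.7,-2,119.8),0,0)
im2,d2,i=snap("scene"); save("tip5",im2[180:320,240:385].repeat(4,0).repeat(4,1))
E
```

```text
turn (tool,deg) [-0.06 -0.03 -0.14] then shift in new frame [-0.7 -0.5 -0.2]
stand tcp [-30.   -2.5 119.6] F [-1.08  0.9   0.18] t 17.15 zaxis in stand [ 0.001  0.001 -1.   ]
```

View pics/tip5.png

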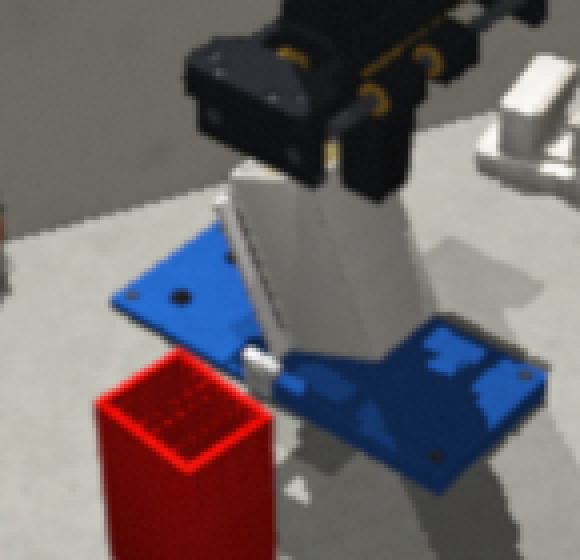

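The magazine (crop 310,280) leans about 24° with the plate flush behind it, and its foot is at the hinge (255,355). I'll continue along the arc.

>>> {"op": "arm_command", "data": {"steps": [[3.6,0,-0.5,0,0,0,1],[3.6,0,-0.5,0,0,0,1],[3.6,0,-0.5,0,0,0,1],[3.6,0,-0.5,0,0,0,1],[3.6,0,0,0,0,0,1],[3.6,0,0,0,0,0,1],[3.6,0,0,0,0,0,1],[3.6,0,0,0,0,0,1]]}}

```text
time_s: 18.2
tcp_pos: [572.3, -213.4, 121.6]
ee_rot: [-0.0, 0.999, -0.033, 0.0]
wrist_force: [-0.4, 0.4, 0.8]
grip_width: 0.003
finger_force: 0.7
```

>>> {"op": "arm_command", "data": {"steps": [[3.6,0,0.5,0,0,0,1],[3.6,0,0.5,0,0,0,1],[3.6,0,0.5,0,0,0,1],[3.6,0,0.5,0,0,0,1]]}}

```text
time_s: 18.7
tcp_pos: [586.6, -214.3, 119.5]
ee_rot: [-0.0, 0.999, -0.033, 0.0]
wrist_force: [-0.2, 1.4, 0.7]
grip_width: 0.003
finger_force: 0.6
```

```bash
python3 - <<'E'
from h import *
plan(w(13.4,-2,119.6),0,0)
E
```

```text
turn (tool,deg) [-0.05 -0.02 -0.14] then shift in new frame [ 0.3 -0.7 -0.1]
stand tcp [ 13.1  -2.7 119.5] F [-0.24  1.36  0.66] t 18.7 zaxis in stand [ 0.     0.001 -1.   ]
```

>>> {"op": "arm_command", "data": {"steps": [[3.6,0,1,0,0,0,1],[3.6,0,1,0,0,0,1],[3.6,0,1,0,0,0,1],[3.6,0,1,0,0,0,1],[3.4,0,1.5,0,0,0,1],[3.4,0,1.5,0,0,0,1],[3.4,0,1.5,0,0,0,1],[3.4,0,1.5,0,0,0,1]]}}

```text
time_s: 19.7
tcp_pos: [614.5, -216.2, 109.4]
ee_rot: [-0.0, 0.999, -0.033, 0.0]
wrist_force: [-0.1, 0.9, 0.9]
grip_width: 0.008
finger_force: 0.4
```

```bash
python3 - <<'E'
from h import *
plan(w(41.1,-2,109.4),0,0)
im2,d2,i=snap("scene"); save("tip6",im2[180:320,240:385].repeat(4,0).repeat(4,1))
E
```

```text
turn (tool,deg) [-0.06 -0.01 -0.14] then shift in new frame [ 0.1 -0.8 -0. ]
stand tcp [ 41.   -2.8 109.4] F [-0.15  0.89  0.92] t 19.7 zaxis in stand [ 0.     0.001 -1.   ]
```

View pics/tip6.png

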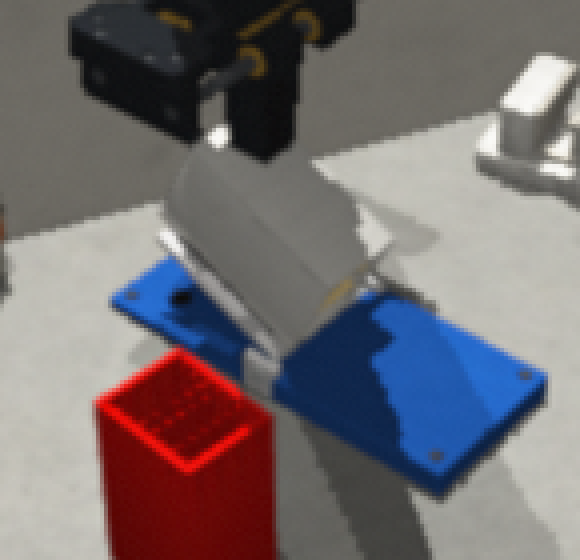

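The magazine (crop 270,230) lies on the plate at about 60° with its foot at the hinge. Now I ease it down the rest of the way.

>>> {"op": "arm_command", "data": {"steps": [[3.1,0,2,0,0,0,1],[3.1,0,2,0,0,0,1],[3.1,0,2,0,0,0,1],[3.1,0,2,0,0,0,1],[2.8,0,2.4,0,0,0,1],[2.8,0,2.4,0,0,0,1],[2.8,0,2.4,0,0,0,1],[2.8,0,2.4,0,0,0,1]]}}

```text
time_s: 20.75
tcp_pos: [638.0, -217.7, 91.8]
ee_rot: [-0.0, 0.999, -0.033, 0.0]
wrist_force: [-0.3, -0.8, 0.7]
grip_width: 0.003
finger_force: 0.1
```

>>> {"op": "arm_command", "data": {"steps": [[1.2,0,1.4,0,0,0,1],[1.2,0,1.4,0,0,0,1],[1.2,0,1.4,0,0,0,1],[1.2,0,1.4,0,0,0,1],[1.2,0,1.4,0,0,0,1],[1.2,0,1.4,0,0,0,1],[1.2,0,1.4,0,0,0,1],[1.2,0,1.4,0,0,0,1]]}}

```text
time_s: 21.75
tcp_pos: [647.5, -218.3, 80.7]
ee_rot: [-0.001, 0.999, -0.033, 0.0]
wrist_force: [0.0, -0.2, -0.1]
grip_width: 0.003
finger_force: 0.0
```

>>> {"op": "arm_command", "data": {"steps": [[0,0,1,0,0,0,1],[0,0,1,0,0,0,1],[0,0,1,0,0,0,1],[0,0,0,0,0,0,1]]}}

```text
time_s: 22.25
tcp_pos: [647.5, -218.4, 78.4]
ee_rot: [-0.001, 0.999, -0.033, 0.0]
wrist_force: [-2.3, 0.8, 4.5]
grip_width: 0.004
finger_force: 2.5
```

The tip meets firm resistance at z = 78.4 against 78 expected, so it's down. I'll retreat upwards and clear the view.

>>> {"op": "arm_command", "data": {"steps": [[0,0,-2,0,0,0,1],[0,0,-10,0,0,0,1],[0,0,-40,0,0,0,1],[0,0,-50,0,0,0,1],[-50,20,-30,0,0,0,1],[-50,55,0,0,0,0,1],[-50,55,0,0,0,0,1],[-40,55,0,0,0,0,1]]}}

```text
time_s: 23.25
tcp_pos: [464.7, -370.8, 210.5]
ee_rot: [-0.0, 0.999, -0.033, 0.001]
wrist_force: [0.6, -1.5, -0.4]
grip_width: 0.007
finger_force: 0.0
```

>>> {"op": "arm_command", "data": {"steps": [[0,55,0,0,0,0,1],[0,55,0,0,0,0,1],[0,0,0,0,0,0,1]]}}

```text
time_s: 23.62
tcp_pos: [455.8, -484.7, 210.3]
ee_rot: [0.001, 0.999, -0.036, -0.0]
wrist_force: [0.0, 0.2, -0.3]
grip_width: 0.004
finger_force: 0.0
```

```bash
python3 - <<'E'
from m import *
im,d,i=snap("top"); P=pts(d,i); S=(P-O)@B; hsv=cv2.cvtColor(im,cv2.COLOR_RGB2HSV)
m=(abs(S[...,2]-78)<6)&(abs(S[...,1])<45)&(S[...,0]>-30)&(S[...,0]<130)&(hsv[...,1]<90)
q=S[m].astype(np.float32); r=cv2.minAreaRect(q[:,:2]); A=np.c_[q[:,:2],np.ones(len(q))]
print(r,np.median(q[:,2]),np.round(np.linalg.lstsq(A,q[:,2],rcond=None)[0],3),ctrl.get_obs()['time_s'],st(ctrl.get_obs()['tcp_pos']))
im2,d2,i=snap("scene"); save("end7",np.hstack([im[170:310,270:400].repeat(3,0).repeat(3,1),im2[180:320,250:385].repeat(3,0).repeat(3,1)]))
E
```

```text
Traceback (most recent call last):
cv2.error: OpenCV(4.12.0) /io/opencv/modules/imgproc/src/convhull.cpp:143: error: (-215:Assertion failed) total >= 0 && (depth == CV_32F || depth == CV_32S) in function 'convexHull'
```

```bash
python3 - <<'E'
from m import *
im,d,i=snap("top"); P=pts(d,i); S=(P-O)@B; hsv=cv2.cvtColor(im,cv2.COLOR_RGB2HSV)
im2,d2,i2=snap("scene"); save("end7",np.hstack([im[170:310,270:400].repeat(3,0).repeat(3,1),im2[180:320,250:385].repeat(3,0).repeat(3,1)]))
m=(abs(S[...,2]-78)<6)&(abs(S[...,1])<45)&(S[...,0]>-30)&(S[...,0]<130)
q=S[m].astype(np.float32); print(len(q))
r=cv2.minAreaRect(np.ascontiguousarray(q[:,:2])); A=np.c_[q[:,:2],np.ones(len(q))]
print(r,np.median(q[:,2]),np.round(np.linalg.lstsq(A,q[:,2],rcond=None)[0],3))
E
```

```text
1071
((50.50197982788086, -1.882354736328125), (49.92668533325195, 100.96575164794922), 89.7356948852539) 77.86626 [1.0000e-03 0.0000e+00 7.7755e+01]
```

View pics/end7.png

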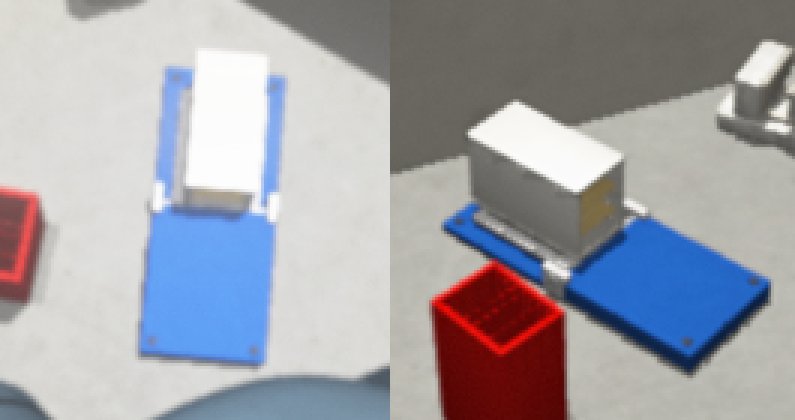

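The magazine lies level on the flat plate: top at z = 77.9, slope 0.001, centre at stand (50.5, −1.9), yaw 0.3°. The red box hasn't moved and the robot is clear, so I'm handing in.

```bash
python3 -c "
from plant import ctrl
print(ctrl.finish_job())"
```

```text
the job is handed in; nothing more can be done
None
```

The white magazine lies level on its base on the folded-down plate, about 2 mm off-centre and within 0.3° of the stand's x, and I handed the job in at about 24 s; my first push at the plate was too high and rocked the magazine, so I repeated it lower.

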